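# Mount a plaster figure in a spring-plunger post holder

### The job

Lift the white plaster figure out of the wooden rack and slide its brass rod, upright, down into the steel post holder on the dark wooden plinth, past the side spring plunger, until the plunger has clicked into the groove of the rod and the figure is fully home on the stop pad; then let go. Slide it in gently: do not ram the rod against the holder and do not crush the pad. Leave the dark figure and the other pieces on the bench where they are.

Things in the scene. Friction and masses are not known exactly. Their poses are not given: they have to be found in the camera images.
- figure: The figure to mount: white plaster drum and pebble on a brass rod, loose, 0.15 to 0.29 kg, 183 mm tall, z up the rod. Origin: centre of the rod's foot. Rod 16 mm in diameter, 110 mm long, foot tapering to 7 mm over the lowest 8 mm; brass collar 28 mm in diameter at 110 to 118 mm. Starts standing (leaning up to 2 degrees) in one of the rack's sockets, foot 15 mm above the bench.
- figure_drum (a point): Centre of the white plaster drum, 138 mm above the rod's foot: an upright eight-sided block, 42 mm across flats (flats face the figure's x and y axes and 45 degrees between), at 118 to 158 mm above the foot, best gripped here from above by a pair of parallel flats. On top of it a round plaster pebble 34 mm in diameter, at 158 to 183 mm.
- figure_foot (a point): Centre of the flat foot of the brass rod (the same point as the figure's origin). The rod's ring groove lies 41 to 51 mm above it, centre at 46 mm: neck 7 mm in diameter, sides sloping 55 degrees from the rod's axis.
- holder: Fixed dark wooden plinth, 130 x 130 x 18 mm, with an upright steel tube in its middle, 31 mm in outer diameter, the post holder: vertical bore 18.5 mm in diameter, slightly oiled. Origin: centre of the plinth's underside. Through a slot on the tube's +x side comes the spring plunger's brass barrel, 14 mm in diameter with a red end 18 mm in diameter, reaching 51 mm from the bore's axis.
- holder_mouth (a point): Centre of the top of the holder's flared mouth, on the bore's axis, 125 mm above the bench; opening 29 mm, narrowing to 19 mm at 6 mm below. Plunger and stop pad belong to an inner fitting clamped at a height set by eye: plunger axis 14 to 44 mm below the mouth, pad face 46 mm below that (60 to 90 mm below the mouth). This height is not measured: feel for it.
- plunger (a joint): How far the spring plunger is pushed back, m (0 = fully out, at most 0.006). Its round nose, 6 mm in diameter, at 0 stands 3.2 mm from the bore's axis. Spring 5 N at 0 plus 2 N per mm. The foot of the rod needs about 5 to 12 N of push to ride past it (not yet home); it reads about 1.8 to 4 mm on the full rod and drops below 0.8 mm with a downward tug as it clicks into the groove.
- pad (a joint): Compression of the sprung cork-faced stop pad at the bottom of the bore, in m (0 = free, grows downward); 6 N per mm. With the rod's foot on the free pad, the groove is centred on the plunger; a push of 3 to 8 N there is enough. More than 2.5 mm (15 N) crushes it.
- rack: Fixed light wooden block, 90 x 240 x 55 mm (x, y, z), two vertical square sockets 17.5 mm wide and 40 mm deep at x = 0, y = +60 and -60 mm in its frame. One holds the white figure, the other the dark figure. Origin: centre of its underside.
- dark_figure: Bystander: a smaller dark brown figure of two pebbles (up to 42 mm in diameter, 114 mm tall with its dark steel rod); stands loose in the other socket of the rack, its top 129 mm above the bench. Origin at the foot of its rod.
- cone: Bystander: loose white plaster cone, 52 mm wide, 85 mm high. Origin at the centre of its base.
- lump: Bystander: loose dark brown pebble shape, 60 mm wide, 48 mm high. Origin at the centre of its underside.
- offcut: Bystander: loose yellow block, 50 x 90 x 22 mm. Origin at the centre of its underside.
There are look-alikes about, which are no part of the job. Several things look just like the holder: the one meant starts farthest from the robot's base. What is shaped like the figure but turquoise is not meant.

How it is judged:
By the outcome, as a careful person would: the job done as asked, in the order asked, and still so for the second after the job is handed in, with the robot touching nothing.
It also fails if it takes over 67 s, if anything falls off the work surface, if the arm or the gripper's body presses on something with over 40 N, if the wrist force passes 120 N, or if a joint passes its speed limit or range.

### The arm

A 6-joint arm with a two-finger parallel gripper is mounted at the origin on the work surface. World frame = base frame: x ahead of the robot, y to its left, z up, the work surface at z = 0. Lengths are in m, angles in rad, forces in N, time in s.
With the tool pointing down it reaches from about 0.25 to 0.85 m from the base axis. Payload 12.5 kg.
Tool frame: the origin (TCP) lies between the finger pads; the fingertips stand 19 mm ahead of it and the grasp point (between the pads) is the TCP (r.nose_length is the distance from the TCP to the fingertips, in m); z points along the fingers, y is the line along which they close (so a half turn about z gives the same grasp; the last joint's range is limited). The gripper opens to 93 mm and grips with 3 to 60 N. Pads are 15 mm wide; open, the fingers measure 128 mm over their backs; the gripper's body (75 mm by 188 mm) begins 65 mm behind the grasp point.
Start: joints at [1.062, 0.351, 1.652, -0, 1.139, -0.085], TCP at [0.226, 0.501, 0.216] pointing down, gripper open.
Joint ranges: [-2.75, 2.75], [-0.79, 2.1], [0.01, 2.65], [-1.57, 4.71], [0.07, 3.14], [-2.87, 2.87]. Speed limits (rad/s): [2.22, 2.22, 2.79, 3.14, 3.14, 3.14].

### API

Orientations are given as a unit quaternion [w, x, y, z].
In Python, from plant import telemetry, vision, workorder, r gives the robot as it stands. The module is installed in compiled form; this text tells all that it offers.
- The arm moves only by the tool apply_moves, never from a script. Its argument "moves" is a list of rows, each a list of 7 numbers: the gripper command: -1 is shut, 1 is fully open, values between are in proportion, then the shift along the tool's x, y, z in mm, then the turn, a rotation vector about the tool's x, y, z in degrees. In form: [[gripper, tx, ty, tz, rx, ry, rz], ...]. A call has exactly 5 rows; each row shifts and turns the commanded pose from where the row before left it, along the tool's axes as they then stand; what a row does not reach is not made up. A row lasts 1/8 s, in which the tool goes at most 62.5 mm and 10.7 degrees, less where a joint would pass 70% of its speed; a pose out of reach is approached as far as the arm can. A call is refused whole if a number of a shift passes 62.5 or a number of a turn 10.7, either way. A call with a gripper value outside its range is refused whole. The fingers move at their own pace and stop on an object; "squeeze" is the grip in N (left out, the last holds). Time passes only in rows, so rows that do not move let the fingers close, or fill a call up. It gives the time, the measured TCP pose, the force, the opening and the grip force at its end, in the units of the state.
- telemetry.get_state(): the state, without advancing time (a new reading comes with each control period).
- vision.get_image(name): name is "scene" or "top"; returns a dict with "pixels" (400x640x3 uint8, blue, green, red), "vfov" (degrees; the focal length in pixels is half the picture's height over the tangent of half this angle, whatever the lens; pixels are square), "cx", "cy" (the principal point, pixels), "world_to_cam" (4x4, takes a point from world to camera coordinates). Camera axes: x right, y down, z forward; pixel columns grow to the right and rows downward; lengths in m; the calibration is good to about 2 mm. A picture is of the moment at which its call begins. There is no depth.
- workorder.close_job(): hands the job in; it is judged then, once.
Trained networks look in the newest picture that a camera, given by its name, has taken for a name from the list of things; names that differ only in an ending like _2 or _b are one class to them, and where a whole thing is asked for, a point or a joint stands for the part that bears it (a point fixed in the world has none). Each returns a list of dicts, best first, with "score" (0 to 1); they miss things now and then, are a little off and sometimes report something else, mostly with a low value. They report only what shows in the picture. A call takes as long as a camera call. They do not tell look-alikes from the thing itself.
- vision.recognise(camera, thing): "location" ([x, y, z] in m, in world coordinates, good to about 4 mm: the middle of the surface that is visible of it).
The state is a dict: "time_s": time; "joint_positions": joint angles; "qd": joint speeds; "effort": joint torques, N m; "eef_pos": TCP position; "eef_rot": TCP orientation; "ft_force": force on the tool from outside, world axes, zero at the start; "wrist_torque": the same for the moment, N m; "opening": finger opening in m; "gripper_force": force on a finger pad.
Only numpy, scipy, OpenCV 4.12 (cv2) and the standard library are available. Lean on these libraries where they do the work, as an engineer would, in place of code of your own. Each camera call takes 0.05 s, during which the arm holds its last target. There are 200 camera calls.

## Working session

There is one attempt and no reset: what is moved stays moved. The work goes in short steps, Python scripts to look and compute and a tool call to move; the robot and the scene stay as the last step left them, time stands still between calls to the robot, and variables do not carry over. Pictures are saved under pics/ and viewed, at most 10 in all, crops included, and the job is handed in when it is done.

Besides the shell and the picture viewer there is one more tool, called after "Emit:" as a command line: name --pt "numbers of a row" for each row, then --argument value for the rest. apply_moves: Moves the arm, as the interface text tells. Its arguments: {"type":"object","properties":{"moves":{"type":"array","items":{"type":"array","items":{"type":"number"}}},"squeeze":{"type":"number"}},"required":["moves"]}

```bash
mkdir -p pics
cat > h.py <<'E'
import numpy as np,cv2
from plant import telemetry,vision,workorder,r
def cam(n):
    d=vision.get_image(n);d['f']=200/np.tan(np.radians(d['vfov'])/2) ;return d
def proj(d,p):
    c=d['world_to_cam']@np.r_[p,1];return np.array([d['cx']+d['f']*c[0]/c[2],d['cy']+d['f']*c[1]/c[2]])
def back(d,uv,z):
    M=np.array(d['world_to_cam']);R=M[:3,:3];o=-R.T@M[:3,3]
    v=R.T@np.array([(uv[0]-d['cx'])/d['f'],(uv[1]-d['cy'])/d['f'],1]);return o+v*(z-o[2])/v[2]
E
python3 - <<'E'
from h import *
s=telemetry.get_state();print({k:np.round(v,4) for k,v in s.items()})
for n in('scene','top'):
    d=cam(n);cv2.imwrite(f'pics/{n}1.png',d['pixels']);np.save(f'{n}1.npy',d,allow_pickle=True)
    print(n,d['f'],np.round(d['world_to_cam'],3).tolist())
    for t in('figure','figure_drum','holder','holder_mouth','plunger','rack','dark_figure','cone','lump','offcut'):
        for q in vision.recognise(n,t):
            print(t,round(q['score'],2),np.round(q['location'],3),np.round(proj(d,q['location'])))
E
```

```text
{'time_s': np.float64(0.0), 'joint_positions': array([ 1.0624,  0.3512,  1.6524, -0.    ,  1.1391, -0.0846]), 'qd': array([ 0.0004,  0.0004,  0.0018,  0.0003, -0.0008,  0.0002]), 'effort': array([ 8.00000e-04, -4.97333e+01, -2.85245e+01,  7.00000e-02,
        2.59000e-02, -1.00000e-04]), 'eef_pos': array([0.226, 0.501, 0.215]), 'eef_rot': array([-2.000e-04,  2.103e-01,  9.776e-01, -6.000e-04]), 'ft_force': array([ 0.2691, -0.0425, -0.2455]), 'wrist_torque': array([ 0.0267,  0.0378, -0.0016]), 'gripper_force': np.float64(0.0), 'opening': np.float64(0.0928)}
scene 512.8551116231829 [[0.74, 0.672, -0.02, -0.406], [0.465, -0.533, -0.707, -0.124], [-0.486, 0.514, -0.707, 1.573], [0.0, 0.0, 0.0, 1.0]]
figure 0.92 [ 0.472 -0.312  0.148] [200. 266.]
figure 0.7 [ 0.686 -0.261  0.155] [288. 307.]
figure 0.68 [ 0.572 -0.312  0.173] [228. 286.]
figure_drum 0.95 [ 0.69  -0.262  0.16 ] [289. 307.]
figure_drum 0.67 [ 0.47  -0.309  0.148] [200. 265.]
figure_drum 0.62 [ 0.576 -0.31   0.17 ] [231. 287.]
holder 0.94 [0.56  0.226 0.02 ] [386. 192.]
holder 0.82 [0.308 0.194 0.016] [311. 159.]
holder 0.8 
[... 798 characters left out ...]
drum 0.6 [ 0.68  -0.253  0.157] [434. 141.]
figure_drum 0.51 [ 0.564 -0.295  0.173] [450. 178.]
holder 0.94 [0.256 0.445 0.02 ] [212. 274.]
holder 0.92 [0.305 0.205 0.02 ] [285. 260.]
holder 0.9 [0.546 0.23  0.018] [279. 187.]
holder_mouth 0.97 [0.3   0.207 0.015] [285. 261.]
holder_mouth 0.93 [0.543 0.234 0.017] [278. 188.]
holder_mouth 0.72 [ 0.559 -0.237  0.052] [422. 184.]
rack 0.55 [ 0.558 -0.237  0.058] [423. 184.]
dark_figure 0.59 [0.542 0.234 0.018] [278. 188.]
dark_figure 0.23 [ 0.561 -0.235  0.057] [422. 183.]
cone 0.46 [ 0.739 -0.029  0.032] [358. 129.]
lump 0.65 [0.434 0.001 0.045] [348. 222.]
lump 0.45 [ 0.563 -0.298  0.174] [451. 179.]
offcut 0.8 [0.787 0.143 0.022] [306. 115.]
```

View pics/scene1.png

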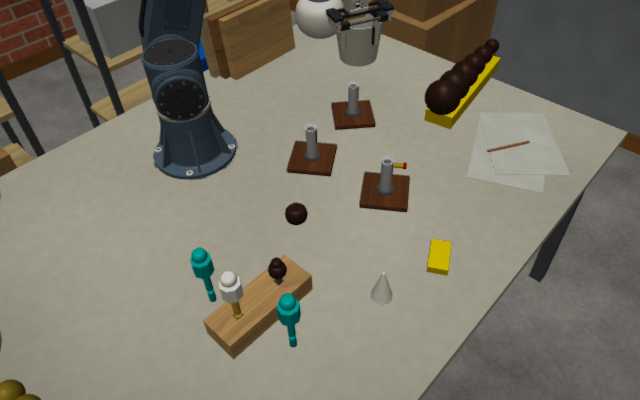

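View pics/top1.png

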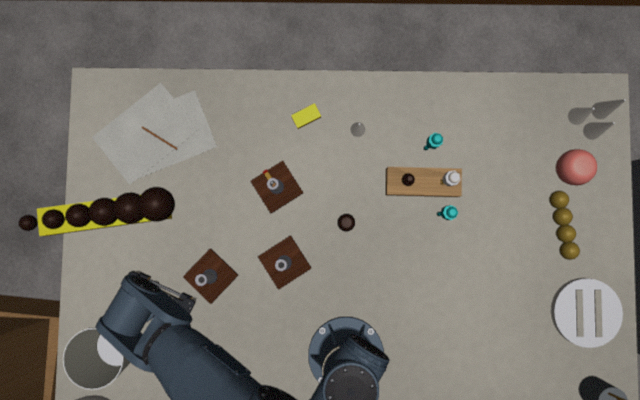

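Three holders in the scene picture, at (352,114), (312,158) and (386,192). The last is the farthest from the base (about 0.59 m, against 0.51 and 0.36) and shows a plunger. The white figure is at (230,286), between two turquoise look-alikes at (202,265) and (289,307). I'll confirm both in one enlarged crop.

Run:
```python
from h import *
a=cv2.imread('pics/scene1.png');b=cv2.imread('pics/top1.png')
z=lambda im,x,y,w,h,k:cv2.resize(im[y:y+h,x:x+w],None,fx=k,fy=k,interpolation=cv2.INTER_CUBIC)
L=[z(b,425,155,50,37,8),z(b,250,160,50,37,8),z(a,205,260,50,37*1,8)[:296],z(a,362,150,50,37,8)]
# figure in scene needs taller crop: 5x
o=np.vstack([np.hstack(L[:2]),np.hstack([z(a,195,262,80,60,5),z(a,352,150,80,60,5)])])
print(o.shape);cv2.imwrite('pics/crop1.png',o)
for n in('scene','top'):
    d=np.load(n+'1.npy',allow_pickle=True).item();M=np.array(d['world_to_cam']);print(n,-M[:3,:3].T@M[:3,3])
```

```text
(596, 800, 3)
scene [ 1.12287789 -0.60183142  1.01561512]
top [0.41470229 0.06129226 1.53143241]
```

View pics/crop1.png

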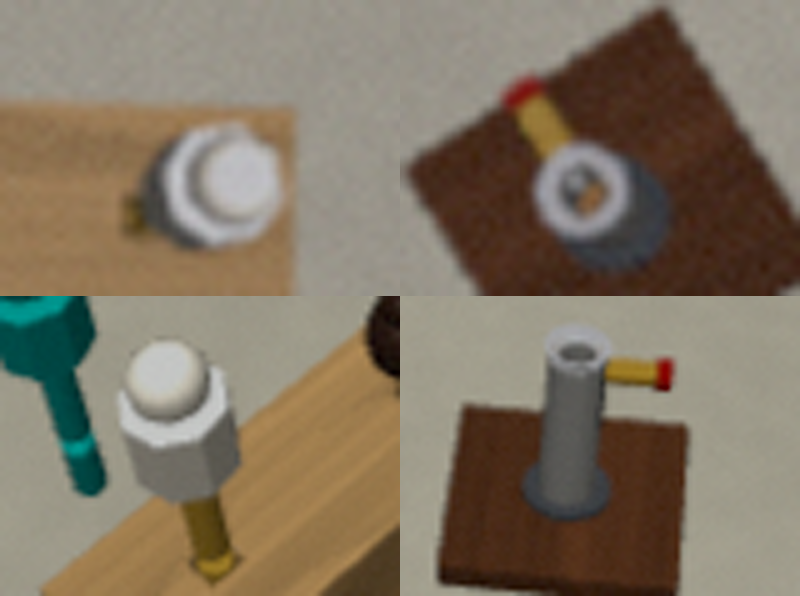

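The crops confirm it: the white figure is in the rack socket on the -y side. The far holder's brass plunger has a red end and points up-left in the top view, with the mouth at about (272,183) top and (387,160) scene. Next I triangulate and fit the drum.

```bash
cat > fit.py <<'E'
from h import *
from scipy.optimize import least_squares
D={n:np.load(n+'1.npy',allow_pickle=True).item() for n in('scene','top')}
def tri(us,ut):
    s=least_squares(lambda p:np.r_[proj(D['scene'],p)-us,proj(D['top'],p)-ut],[.55,0,.1]);return s.x,s.fun
print('mouth tri',tri((387.2,160.2),(272.3,183.0)))
print('mouth z',back(D['scene'],(387.2,160.2),.125),back(D['top'],(272.3,183.0),.125))
print('pebble',tri((228,278.2),(454.5,177.4)))
print('pebz',[back(D[n],u,.183) for n,u in(('scene',(228,278.2)),('top',(454.5,177.4)))])
print('drumtop z',back(D['top'],(452.3,177.8),.173))
print('socket z',back(D['scene'],(237.2,315),.055),back(D['top'],(425+17-.5,155+27-.5),.055))
# plunger red end direction
print('red end',back(D['top'],(250+(522-400)/8-.5,160+92/8-.5),.1))
# silhouette edges: fit tilt/yaw by gradient energy in scene+top
def wire(p):
    x,y,tx,ty,yaw=p  # socket-level point, tilt
    a=np.array([tx,ty,1]);a/=np.linalg.norm(a);b=np.array([x,y,.055])
    e1=np.cross([0,1,0],a);e1/=np.linalg.norm(e1);e2=np.cross(a,e1);R=.021/np.cos(np.pi/8);out=[]
    P={}
    for h in(.118,.158):
        P[h]=[b+a*(h-.040)+R*(np.cos(t)*e1+np.sin(t)*e2) for t in yaw+np.pi/8+np.arange(8)*np.pi/4]
    return P[.118],P[.158]
def sil(d,p,k,x0,y0,w,h):
    lo,hi=wire(p);x,y,tx,ty,_=p
    m=np.zeros((h*k,w*k),np.uint8)
    q=lambda P:((np.array([proj(d,v) for v in P])-[x0,y0]+.5)*k).astype(np.int32)
    cv2.fillConvexPoly(m,cv2.convexHull(q(lo+hi)),255)
    c=np.array([x,y,.055])+np.array([tx,ty,1])*(.166-.04)
    r=.017*d['f']/((d['world_to_cam']@np.r_[c,1])[2])*k
    cv2.circle(m,tuple(int(v) for v in q([c])[0]),int(round(r)),255,-1)
    return m
E
python3 - <<'E'
from fit import *
boxes={'scene':(205,262,50,45),'top':(430,160,45,37)};k=4
def score(p):
    s=0
    for n,(x0,y0,w,h) in boxes.items():
        im=D[n]['pixels'][y0:y0+h,x0:x0+w].astype(float)
        m=cv2.resize(sil(D[n],p,k,x0,y0,w,h),(w,h),interpolation=cv2.INTER_AREA)/255.
        full=cv2.dilate(m,np.ones((5,5)))-m   # ring outside
        f=im.reshape(-1,3)
        ins=cv2.erode(m,np.ones((3,3)))>.99
        # boundary contrast: correlate colour gradient magnitude with mask gradient
        g=sum(np.hypot(cv2.Sobel(im[:,:,c],-1,1,0),cv2.Sobel(im[:,:,c],-1,0,1)) for c in range(3))
        gm=np.hypot(cv2.Sobel(m,-1,1,0),cv2.Sobel(m,-1,0,1))
        s+=np.sum(np.sqrt(g)*gm)/np.sum(gm)
    return s
from scipy.optimize import differential_evolution
for sd in(0,1):
    R=differential_evolution(lambda p:-score(p),[(.545,.585),(-.32,-.28),(-.05,.05),(-.05,.05),(-np.pi/8,np.pi/8)],seed=sd,maxiter=60,popsize=12)
    print(R.fun,np.round(R.x,4),'drum',R.x[:2]+R.x[2:4]*.098,'yaw',np.degrees(R.x[4]))
p=R.x;o=[]
for n,(x0,y0,w,h) in boxes.items():
    K=8;im=cv2.resize(D[n]['pixels'][y0:y0+h,x0:x0+w],None,fx=K,fy=K,interpolation=cv2.INTER_CUBIC)
    for P in wire(p):
        q=((np.array([proj(D[n],v) for v in P])-[x0,y0]+.5)*K).astype(np.int32);cv2.polylines(im,[q],True,(0,0,255),1)
    lo,hi=wire(p)
    for u,v in zip(lo,hi):
        u,v=[((proj(D[n],t)-[x0,y0]+.5)*K).astype(int).tolist() for t in(u,v)];cv2.line(im,u,v,(255,0,0),1)
    im=cv2.copyMakeBorder(im,0,360-im.shape[0],0,0,cv2.BORDER_CONSTANT);o.append(im)
cv2.imwrite('pics/fit1.png',np.hstack(o))
E
```

```text
mouth tri (array([0.54721934, 0.23865354, 0.12108836]), array([ 0.4611137 , -0.05669361,  0.36159949,  0.41453645]))
mouth z [0.54896652 0.23401537 0.125     ] [0.54812089 0.23930689 0.125     ]
pebble (array([ 0.56595733, -0.30549585,  0.1857237 ]), array([ 0.09071431, -0.0021923 ,  0.10543786,  0.08579471]))
pebz [array([ 0.56399854, -0.30464579,  0.183     ]), array([ 0.56651385, -0.30592891,  0.183     ])]
drumtop z [ 0.56635616 -0.30211955  0.173     ]
socket z [ 0.56710962 -0.30783809  0.055     ] [ 0.56704522 -0.2988206   0.055     ]
red end [0.58808204 0.26709252 0.1       ]
-38.462165481961705 [ 0.5701 -0.31   -0.032   0.0377  0.2651] drum [ 0.5670091  -0.30630601] yaw 15.190074517585254
-38.560849694433756 [ 0.5704 -0.3109 -0.0368  0.0473  0.2361] drum [ 0.56674823 -0.30626643] yaw 13.525856098178913
```

View pics/fit1.png

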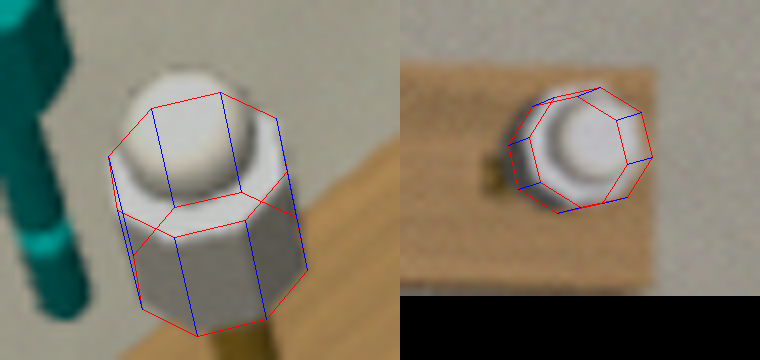

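```bash
cat > plan.py <<'E'
import sys
from h import *
from scipy.spatial.transform import Rotation as Ro, Slerp
def tool(yaw):  # yaw deg of tool y, tool z down
    c,s=np.cos(np.radians(yaw)),np.sin(np.radians(yaw))
    y=np.array([c,s,0]);z=np.array([0,0,-1.]);return Ro.from_matrix(np.c_[np.cross(y,z),y,z])
def rows(pos,R1,n,g):
    s=telemetry.get_state();p0=np.array(s['eef_pos']);R0=Ro.from_quat(np.roll(s['eef_rot'],-1))
    sl=Slerp([0,1],Ro.concatenate([R0,R1]))
    R=R0;p=p0;out=[]
    for i in range(1,n+1):
        pn=p0+(pos-p0)*i/n;Rn=sl(i/n)
        t=np.round(R.apply(pn-p,inverse=True)*1000,1);rv=np.round(np.degrees((R.inv()*Rn).as_rotvec()),1)
        out.append([g]+t.tolist()+rv.tolist());p=p+R.apply(t/1000);R=R*Ro.from_rotvec(np.radians(rv))
    return np.array(out)
if __name__=='__main__':
    a=list(map(float,sys.argv[1:]))
    np.set_printoptions(suppress=True,linewidth=150)
    s=telemetry.get_state();print(np.round(s['time_s'],2),np.round(s['eef_pos'],4),np.round(s['eef_rot'],4),np.round(s['ft_force'],1),np.round(s['joint_positions'],2))
    print(repr(rows(np.array(a[:3]),tool(a[3]),int(a[4]),a[5])))
E
python3 plan.py .567 -.306 .262 -31 20 1
```

```text
1.1 [0.2261 0.5013 0.2155] [-0.      0.2104  0.9776 -0.    ] [-0.5 -0.5 -0.5] [ 1.06  0.35  1.65  0.    1.14 -0.08]
array([[  1. , -32.1, -29.8,  -2.3,  -0. ,   0. ,   4.8],
       [  1. , -34.6, -27. ,  -2.3,  -0. ,   0. ,   4.9],
       [  1. , -36.6, -23.9,  -2.4,  -0. ,   0. ,   4.8],
       [  1. , -38.6, -20.8,  -2.3,  -0. ,   0. ,   4.8],
       [  1. , -40.2, -17.5,  -2.3,  -0. ,   0. ,   4.9],
       [  1. , -41.5, -14. ,  -2.3,  -0. ,   0. ,   4.8],
       [  1. , -42.6, -10.5,  -2.4,  -0. ,   0. ,   4.8],
       [  1. , -43.2,  -6.8,  -2.3,  -0. ,   0. ,   4.9],
       [  1. , -43.7,  -3.2,  -2.3,  -0. ,   0. ,   4.8],
       [  1. , -43.8,   0.5,  -2.3,  -0. ,   0. ,   4.9],
       [  1. , -43.7,   4.3,  -2.3,  -0. ,   0. ,   4.8],
       [  1. , -43.1,   7.9,  -2.4,  -0. ,   0. ,   4.8],
       [  1. , -42.2,  11.5,  -2.3,  -0. ,   0. ,   4.9],
       [  1. , -41.2,  15. ,  -2.3,  -0. ,   0. ,   4.8],
       [  1. , -39.7,  18.4,  -2.3,  -0. ,   0. ,   4.8],
       [  1. , -38.1,  21.7,  -2.4,  -0. ,   0. ,   4.9],
       [  1. , -36.1,  24.9,  -2.3,  -0. ,   0. ,   4.8],
       [  1. , -33.9,  27.8,  -2.3,  -0. ,   0. ,   4.8],
       [  1. , -31.4,  30.5,  -2.3,  -0. ,   0. ,   4.9],
       [  1. , -28.7,  33.1,  -2.3,  -0. ,   0. ,   4.8]])
```

Emit:
apply_moves --pt "1 -32 -30 -6 0 0 4.8" --pt "1 -34.5 -27 -6 0 0 4.8" --pt "1 -36.5 -24 -6 0 0 4.8" --pt "1 -38.5 -21 -6 0 0 4.8" --pt "1 -40 -17.5 -6 0 0 4.8" --squeeze 40

```text
time_s: 1.72
eef_pos: [0.3112, 0.2982, 0.2459]
eef_rot: [0.0, 0.41, 0.912, 0.0]
ft_force: [0.8, 0.2, 0.2]
opening: 0.0932
gripper_force: 0.0
```

Emit:
apply_moves --pt "1 -41.5 -14 -4 0 0 4.8" --pt "1 -42.5 -10.5 -4 0 0 4.8" --pt "1 -43 -7 -4 0 0 4.8" --pt "1 -43.5 -3 -2 0 0 4.8" --pt "1 -44 0.5 -2 0 0 4.8"

```text
time_s: 2.35
eef_pos: [0.3971, 0.097, 0.2618]
eef_rot: [0.0, 0.591, 0.807, 0.0]
ft_force: [0.3, 0.4, 0.3]
opening: 0.0928
gripper_force: 0.0
```

```bash
python3 plan.py .567 -.306 .262 -31 10 1
```

```text
2.35 [0.3971 0.097  0.2618] [0.0002 0.5909 0.8067 0.0002] [0.3 0.4 0.3] [ 0.13  0.03  1.93  0.    1.18 -0.18]
array([[  1. , -43.5,   4. ,  -0. ,   0. ,  -0. ,   4.9],
       [  1. , -43.1,   7.8,  -0. ,   0. ,  -0. ,   4.8],
       [  1. , -42.2,  11.3,  -0. ,   0. ,  -0. ,   4.9],
       [  1. , -41.1,  14.9,  -0. ,   0. ,  -0. ,   4.8],
       [  1. , -39.8,  18.3,  -0.1,   0. ,  -0. ,   4.9],
       [  1. , -38. ,  21.6,   0. ,   0. ,  -0. ,   4.8],
       [  1. , -36.1,  24.7,   0. ,   0. ,  -0. ,   4.9],
       [  1. , -33.8,  27.7,   0. ,   0. ,  -0. ,   4.8],
       [  1. , -31.4,  30.4,   0. ,   0. ,  -0. ,   4.9],
       [  1. , -28.7,  33. ,  -0. ,   0. ,  -0. ,   4.9]])
```

Emit:
apply_moves --pt "1 -43.5 4 0 0 0 4.9" --pt "1 -43 8 0 0 0 4.8" --pt "1 -42 11.5 0 0 0 4.9" --pt "1 -41 15 0 0 0 4.8" --pt "1 -40 18.5 0 0 0 4.9"

```text
time_s: 2.98
eef_pos: [0.4833, -0.1041, 0.2616]
eef_rot: [0.0, 0.748, 0.664, 0.0]
ft_force: [-0.1, 0.3, 0.1]
opening: 0.0931
gripper_force: 0.0
```

Emit:
apply_moves --pt "1 -38 21.5 0 0 0 4.8" --pt "1 -36 24.5 0 0 0 4.9" --pt "1 -34 27.5 0 0 0 4.8" --pt "1 -31.5 30.5 0 0 0 4.9" --pt "1 -28.5 33 0 0 0 4.9"

```text
time_s: 3.6
eef_pos: [0.5683, -0.3052, 0.2615]
eef_rot: [0.0, 0.871, 0.492, 0.0]
ft_force: [0.2, -0.3, 0.6]
opening: 0.0931
gripper_force: 0.0
```

```bash
python3 plan.py .567 -.306 .153 -31 5 1
```

```text
3.6 [ 0.5683 -0.3052  0.2615] [0.     0.8706 0.492  0.    ] [ 0.2 -0.3  0.6] [-0.56  0.49  1.33  0.    1.32 -0.02]
array([[ 1. , -0.3, -0.2, 21.7,  0. , -0. , -0. ],
       [ 1. , -0.2, -0.1, 21.7,  0. , -0. , -0. ],
       [ 1. , -0.3, -0.2, 21.7,  0. , -0. , -0. ],
       [ 1. , -0.3, -0.1, 21.7,  0. , -0. , -0. ],
       [ 1. , -0.3, -0.2, 21.7,  0. , -0. , -0.1]])
```

Emit:
apply_moves --pt "1 -1.5 -0.8 22 0 0 0" --pt "1 0 0 22 0 0 0" --pt "1 0 0 22 0 0 0" --pt "1 0 0 22 0 0 0" --pt "1 0 0 20.5 0 0 0"

```text
time_s: 4.22
eef_pos: [0.5664, -0.3047, 0.1522]
eef_rot: [-0.0, 0.87, 0.493, -0.0]
ft_force: [0.7, -0.7, -0.1]
opening: 0.0927
gripper_force: 0.0
```

Emit:
apply_moves --pt "-1 0 0 0 0 0 0" --pt "-1 0 0 0 0 0 0" --pt "-1 0 0 0 0 0 0" --pt "-1 0 0 0 0 0 0" --pt "-1 0 0 0 0 0 0" --squeeze 12

```text
time_s: 4.85
eef_pos: [0.5665, -0.3047, 0.1533]
eef_rot: [0.0, 0.87, 0.493, 0.0]
ft_force: [0.7, 0.5, 0.8]
opening: 0.0477
gripper_force: 0.0
```

```bash
python3 plan.py .567 -.306 .153 -31 1 1
python3 - <<'E'
from h import *
s=telemetry.get_state();print(s['wrist_torque'],s['opening'],s['gripper_force'])
E
```

```text
4.85 [ 0.5665 -0.3047  0.1533] [0.0002 0.8698 0.4933 0.0001] [0.7 0.5 0.8] [-0.57  0.58  1.45 -0.    1.11 -0.03]
array([[ 1. , -0.8,  1. ,  0.3,  0. ,  0. ,  0.1]])
[-0.08130154  0.12430245  0.00047077] 0.047716585710855595 0.0
```

Emit:
apply_moves --pt "-1 0 0 0 0 0 0" --pt "-1 0 0 0 0 0 0" --pt "-1 0 0 0 0 0 0" --pt "-1 0 0 0 0 0 0" --pt "-1 0 0 0 0 0 0"

```text
time_s: 5.48
eef_pos: [0.5666, -0.3047, 0.1532]
eef_rot: [0.0, 0.87, 0.493, 0.0]
ft_force: [0.2, -0.3, 2.7]
opening: 0.0424
gripper_force: 11.9
```

Emit:
apply_moves --pt "-1 0 0 0 0 0 0" --pt "-1 0 0 -5 0 0 0" --pt "-1 0 0 -12 0 0 0" --pt "-1 0 0 -15 0 0 0" --pt "-1 0 0 -20 0 0 0" --squeeze 40

```text
time_s: 6.1
eef_pos: [0.5664, -0.3046, 0.2062]
eef_rot: [-0.0, 0.87, 0.493, -0.0]
ft_force: [-0.3, -0.4, -1.9]
opening: 0.0419
gripper_force: 39.7
```

Emit:
apply_moves --pt "-1 0 0 -30 0 0 0" --pt "-1 0 0 -30 0 0 0" --pt "-1 0 0 -30 0 0 0" --pt "-1 0 0 -15 0 0 0" --pt "-1 0 0 0 0 0 0"

```text
time_s: 6.72
eef_pos: [0.5666, -0.3048, 0.3109]
eef_rot: [0.001, 0.87, 0.493, 0.0]
ft_force: [0.7, 0.5, -1.9]
opening: 0.0416
gripper_force: 39.7
```

```bash
python3 plan.py .548 .237 .310 14 15 -1
python3 - <<'E'
from h import *
from plan import *
s=telemetry.get_state();print(s['wrist_torque'],s['opening'],s['gripper_force'])
P=np.array(s['eef_pos']);o=[]
for n in('scene','top'):
    d=cam(n);a=proj(d,P);f=proj(d,P-[0,0,.138]);print(n,a,f)
    im=d['pixels'].copy();c=((a+f)/2).astype(int);w=38;K=5
    cr=cv2.resize(im[c[1]-w:c[1]+w,c[0]-w:c[0]+w],None,fx=K,fy=K,interpolation=cv2.INTER_CUBIC)
    q=lambda u:tuple(int(v) for v in (u-c+w+.5)*K)
    cv2.line(cr,q(a),q(f),(0,0,255),1);cv2.circle(cr,q(f),4,(0,255,0),1);o.append(cr)
cv2.imwrite('pics/grip1.png',np.hstack(o))
E
```

```text
6.72 [ 0.5666 -0.3048  0.3109] [0.0007 0.8698 0.4933 0.0004] [ 0.7  0.5 -1.9] [-0.57  0.46  1.26 -0.    1.42 -0.03]
array([[ -1. ,  30.4, -19.6,   0. ,   0. ,   0. ,  -3. ],
       [ -1. ,  31.3, -18. ,   0.1,   0. ,   0. ,  -3. ],
       [ -1. ,  32.2, -16.3,  -0. ,   0. ,   0. ,  -3. ],
       [ -1. ,  33.1, -14.6,   0. ,   0. ,   0. ,  -3. ],
       [ -1. ,  33.8, -12.9,   0. ,   0. ,   0. ,  -3. ],
       [ -1. ,  34.4, -11.1,   0.1,   0. ,   0. ,  -3. ],
       [ -1. ,  34.9,  -9.2,   0. ,   0. ,   0. ,  -2.9],
       [ -1. ,  35.4,  -7.5,   0. ,   0. ,   0. ,  -3. ],
       [ -1. ,  35.7,  -5.6,   0.1,   0. ,   0. ,  -3. ],
       [ -1. ,  35.9,  -3.8,  -0. ,   0. ,   0. ,  -3. ],
       [ -1. ,  36.1,  -1.9,   0. ,   0.1,   0. ,  -3. ],
       [ -1. ,  36.1,   0.1,   0.1,  -0. ,   0. ,  -3. ],
       [ -1. ,  36.1,   1.9,  -0. ,  -0. ,   0. ,  -3. ],
       [ -1. ,  36. ,   3.8,   0. ,  -0. ,   0. ,  -3. ],
       [ -1. ,  35.7,   5.7,   0. ,  -0. ,   0. ,  -3. ]])
[-0.06731001  0.08554857  0.03432475] 0.04162063319943387 39.71980707719922
scene [217.65095164 237.16514585] [229.60241313 281.94901249]
top [467.10799037 172.16452144] [453.19119736 177.72205178]
```

View pics/grip1.png

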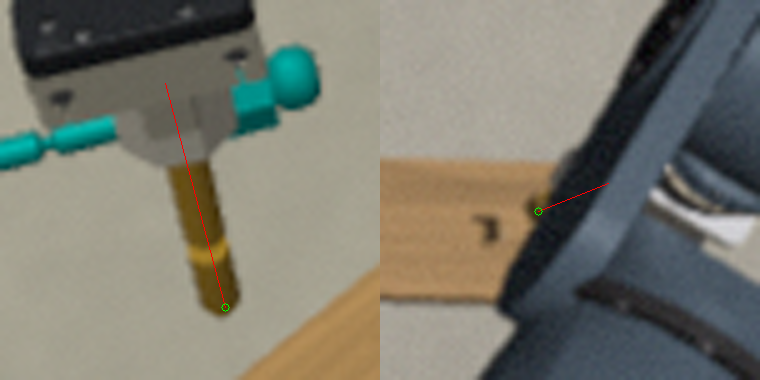

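The figure is held near-vertical, with its foot close to the predicted point. A turquoise piece now appears to lie behind it, though, so I'm checking the whole scene.

Run:
```python
from h import *
d=cam('scene');e=cam('top')
im=np.hstack([cv2.resize(d['pixels'][180:400,100:420],(800,550))])
cv2.imwrite('pics/full2.png',im)
for n in('scene','top'):
  for t in('figure','dark_figure','cone'):
    for q in vision.recognise(n,t): print(n,t,round(q['score'],2),np.round(q['location'],3))
```

```text
scene figure 0.87 [ 0.706 -0.127  0.032]
scene figure 0.86 [ 0.378 -0.174  0.028]
scene figure 0.61 [ 0.574 -0.308  0.262]
scene dark_figure 0.69 [ 0.576 -0.193  0.112]
scene cone 0.9 [ 0.752 -0.044  0.03 ]
top figure 0.84 [ 0.7   -0.117  0.034]
top figure 0.74 [ 0.37  -0.158  0.036]
top figure 0.53 [ 0.572 -0.296  0.229]
top dark_figure 0.71 [ 0.566 -0.181  0.111]
top cone 0.57 [ 0.736 -0.028  0.029]
```

View pics/full2.png

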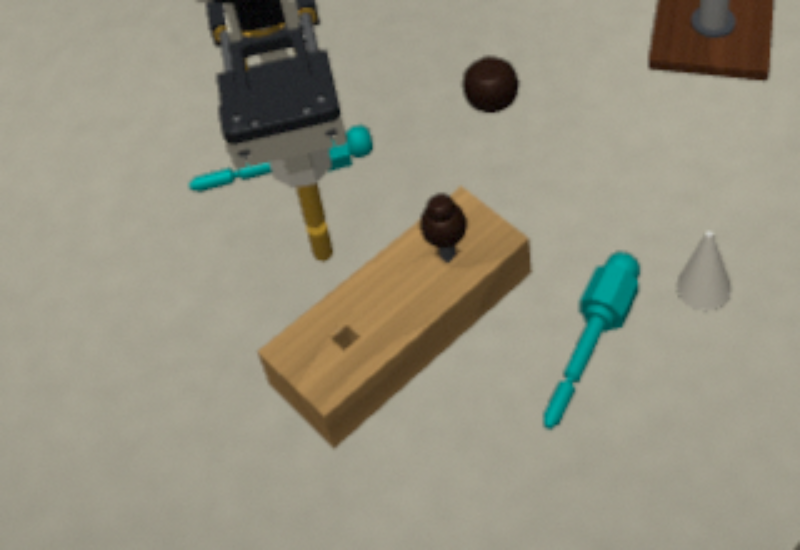

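Both turquoise look-alikes have tipped over. They stood on 7 mm feet and my fingers stayed about 70 mm or more away with no contact force, so they seem to have fallen by themselves. The cone and the dark figure haven't moved. I'll carry on to the holder, correcting a lean of about 1°.

Emit:
apply_moves --pt "-1 30.5 -19.5 0 0 0 -3" --pt "-1 31.5 -18 0 0 0 -3" --pt "-1 32 -16.5 0 0 0 -3" --pt "-1 33 -14.5 0 0 0 -3" --pt "-1 34 -13 0 0 0 -3"

```text
time_s: 7.85
eef_pos: [0.5601, -0.1227, 0.3101]
eef_rot: [0.0, 0.798, 0.603, 0.0]
ft_force: [0.3, 0.4, -1.7]
opening: 0.0417
gripper_force: 39.7
```

Emit:
apply_moves --pt "-1 34.5 -11 0 0 0 -3" --pt "-1 35 -9 0 0 0 -3" --pt "-1 35.5 -7.5 0 0 0 -3" --pt "-1 35.5 -5.5 0 0 0 -3" --pt "-1 36 -4 0 0 0 -3"

```text
time_s: 8.48
eef_pos: [0.554, 0.058, 0.3101]
eef_rot: [0.0, 0.712, 0.702, 0.0]
ft_force: [0.5, 0.7, -2.6]
opening: 0.0417
gripper_force: 39.7
```

```bash
python3 plan.py .548 .237 .29 14 5 -1
```

```text
8.48 [0.554  0.058  0.3101] [0.0001 0.7119 0.7022 0.0001] [ 0.5  0.7 -2.6] [0.02 0.28 1.51 0.   1.35 0.03]
array([[-1. , 35.8, -1.7,  4. ,  0. ,  0. , -3. ],
       [-1. , 35.8,  0.2,  4. ,  0. ,  0. , -2.9],
       [-1. , 35.8,  2. ,  4.1,  0. ,  0. , -3. ],
       [-1. , 35.6,  3.9,  4. ,  0. ,  0. , -2.9],
       [-1. , 35.4,  5.7,  4. ,  0. ,  0. , -3. ]])
```

Emit:
apply_moves --pt "-1 36 -1.5 4 0 0 -3" --pt "-1 36 0 4 0 0 -3" --pt "-1 36 2 4 0 0 -3" --pt "-1 35.5 4 4 0 0 -3" --pt "-1 35.5 6 4 0 1 -3"

```text
time_s: 9.1
eef_pos: [0.5484, 0.2379, 0.2899]
eef_rot: [-0.007, 0.614, 0.789, 0.006]
ft_force: [-0.0, 0.4, -1.4]
opening: 0.042
gripper_force: 39.7
```

Emit:
apply_moves --pt "-1 0 0 0 0 0 0" --pt "-1 0 0 0 0 0 0" --pt "-1 0 0 0 0 0 0" --pt "-1 0 0 0 0 0 0" --pt "-1 0 0 0 0 0 0"

```text
time_s: 9.72
eef_pos: [0.5487, 0.2362, 0.2901]
eef_rot: [-0.007, 0.615, 0.788, 0.006]
ft_force: [-1.0, 0.0, -2.6]
opening: 0.0419
gripper_force: 39.7
```

```bash
python3 plan.py .548 .237 .29 14 5 -1
cat > look.py <<'E'
import sys
from plan import *
s=telemetry.get_state();P=np.array(s['eef_pos']);R=Ro.from_quat(np.roll(s['eef_rot'],-1));z=R.as_matrix()[:,2];o=[]
F=P+z*.138;print('foot pred',F)
for n in('scene','top'):
    d=cam(n);np.save(n+'3.npy',d,allow_pickle=True);c=proj(d,F-[0,0,0.02]).astype(int);w,hh=36,40;K=int(sys.argv[2])
    print(n,'origin',c-[w,hh],proj(d,P),proj(d,F))
    cr=cv2.resize(d['pixels'][c[1]-hh:c[1]+hh,c[0]-w:c[0]+w],None,fx=K,fy=K,interpolation=cv2.INTER_CUBIC)
    q=lambda u:tuple(int(v) for v in (u-c+[w,hh]+.5)*K)
    cv2.circle(cr,q(proj(d,F)),3,(0,255,0),1)
    ring=[proj(d,[.5483+.0145*np.cos(t),.2370+.0145*np.sin(t),.125]) for t in np.linspace(0,6.28,40)]
    cv2.polylines(cr,[np.array([q(u) for u in ring])],True,(0,0,255),1);o.append(cr)
cv2.imwrite(sys.argv[1],np.hstack(o))
E
python3 look.py pics/hold1.png 5
```

```text
9.72 [0.5487 0.2362 0.2901] [-0.0067  0.615   0.7884  0.0056] [-1.   0.  -2.6] [0.32 0.37 1.43 0.02 1.33 0.07]
array([[-1. ,  0.2, -0.1,  0. ,  0. , -0.2,  0. ],
       [-1. ,  0.2, -0.1,  0.1,  0. , -0.2,  0. ],
       [-1. ,  0.2, -0.1, -0. ,  0. , -0.2,  0.1],
       [-1. ,  0.2, -0.1,  0. ,  0. , -0.2, -0. ],
       [-1. ,  0.1, -0.1,  0.1,  0. , -0.2, -0. ]])
foot pred [0.54817893 0.23854245 0.15216555]
scene origin [352 117] [391.93507086 107.68951815] [388.68263154 151.27308641]
top origin [236 142] [265.91507177 176.98504911] [271.43688687 182.12119542]
```

View pics/hold1.png

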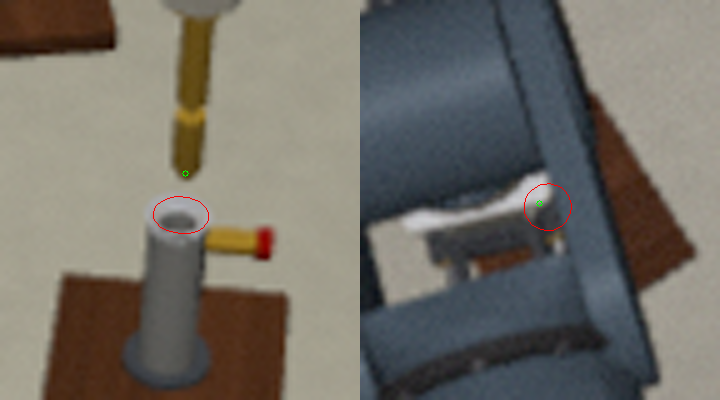

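Run:
```python
from plan import *
d=np.load('scene3.npy',allow_pickle=True).item();im=d['pixels'].astype(int)
# brass rod: R-B large
sat=im[:,:,2]-im[:,:,0]
for y in range(119,156,2):
    x=np.arange(378,402);w=np.clip(sat[y,378:402]-35,0,80);
    if w.sum()>30: print(y,round((w*x).sum()/w.sum(),2),w.sum(),end=' | ')
print()
hsv=cv2.cvtColor(d['pixels'],cv2.COLOR_BGR2HSV)
g=im.sum(2)//3
for y in range(152,172): print(y,g[y,376:402].tolist())
```

```text
121 391.18 173 | 123 391.04 206 | 125 390.8 203 | 127 390.77 209 | 129 390.53 214 | 131 390.34 209 | 133 390.18 202 | 135 390.02 203 | 137 390.08 181 | 139 389.69 378 | 141 389.76 343 | 143 389.45 193 | 145 389.19 185 | 147 389.01 166 | 149 388.87 158 | 151 388.85 105 | 
152 [154, 155, 154, 154, 153, 155, 155, 156, 156, 156, 157, 128, 89, 61, 100, 142, 156, 156, 157, 157, 156, 155, 154, 153, 153, 152]
153 [155, 155, 155, 154, 152, 154, 154, 155, 156, 157, 156, 151, 142, 138, 147, 157, 159, 158, 156, 155, 157, 154, 155, 154, 153, 153]
154 [154, 154, 154, 156, 156, 155, 154, 155, 155, 155, 154, 153, 156, 158, 157, 156, 157, 158, 155, 156, 156, 154, 153, 152, 153, 152]
155 [156, 156, 156, 156, 153, 156, 156, 154, 158, 160, 161, 160, 159, 158, 158, 156, 155, 157, 156, 155, 154, 155, 153, 155, 155, 154]
156 [155, 156, 153, 155, 157, 156, 159, 165, 168, 167, 170, 167, 166, 166, 162, 161, 155, 156, 156, 156, 154, 155, 153, 154, 155, 155]
157 [155, 153, 155, 156, 155, 158, 167, 168, 168, 170, 170, 168, 168, 166, 167, 164, 162, 156, 155, 156, 153, 153, 154, 154, 155, 152]
158 [155, 156, 154, 
[... 1056 characters left out ...]
, 157, 105, 76, 81, 88, 92, 96, 101, 101, 91, 84, 78, 57, 71, 80, 84, 85, 90, 90, 95, 96, 97]
167 [156, 156, 156, 156, 144, 100, 80, 84, 88, 88, 89, 91, 91, 87, 84, 76, 45, 99, 99, 94, 81, 77, 78, 70, 65, 67]
168 [154, 156, 156, 156, 141, 97, 79, 83, 89, 91, 91, 91, 88, 84, 82, 77, 61, 128, 144, 141, 141, 138, 139, 139, 137, 136]
169 [156, 157, 158, 158, 139, 97, 81, 86, 89, 90, 90, 92, 88, 86, 81, 76, 58, 134, 154, 156, 154, 154, 155, 156, 155, 154]
170 [155, 156, 157, 158, 142, 98, 81, 85, 88, 90, 91, 91, 90, 87, 81, 75, 54, 134, 154, 155, 155, 154, 156, 156, 156, 155]
171 [156, 157, 159, 157, 129, 89, 82, 87, 91, 90, 91, 90, 89, 85, 80, 74, 76, 137, 155, 155, 153, 153, 155, 156, 156, 156]
```

Emit:
apply_moves --pt "-1 -2 0 4 0 -0.5 0" --pt "-1 0 0 5 0 0 0" --pt "-1 0 0 5 0 0 0" --pt "-1 0 0 5 0 0 0" --pt "-1 0 0 3 0 0 0"

```text
time_s: 10.45
eef_pos: [0.549, 0.2348, 0.2676]
eef_rot: [-0.003, 0.615, 0.789, 0.003]
ft_force: [-0.4, 1.0, -1.8]
opening: 0.0423
gripper_force: 39.7
```

Emit:
apply_moves --pt "-1 0 0 2 0 0 0" --pt "-1 0 0 2 0 0 0" --pt "-1 0 0 2 0 0 0" --pt "-1 0 0 2 0 0 0" --pt "-1 0 0 1 0 0 0"

```text
time_s: 11.08
eef_pos: [0.549, 0.2349, 0.2589]
eef_rot: [-0.003, 0.615, 0.789, 0.003]
ft_force: [-0.4, -0.4, -2.7]
opening: 0.0417
gripper_force: 39.7
```

Emit:
apply_moves --pt "-1 0 0 1.5 0 0 0" --pt "-1 0 0 1.5 0 0 0" --pt "-1 0 0 1 0 0 0" --pt "-1 0 0 1 0 0 0" --pt "-1 0 0 0 0 0 0"

```text
time_s: 11.7
eef_pos: [0.5489, 0.2349, 0.2539]
eef_rot: [-0.003, 0.615, 0.789, 0.003]
ft_force: [-0.4, -0.5, -2.0]
opening: 0.0422
gripper_force: 39.7
```

Emit:
apply_moves --pt "-1 0 0 1 0 0 0" --pt "-1 0 0 1 0 0 0" --pt "-1 0 0 1 0 0 0" --pt "-1 0 0 0 0 0 0" --pt "-1 0 0 0 0 0 0"

```text
time_s: 12.32
eef_pos: [0.5489, 0.235, 0.2509]
eef_rot: [-0.003, 0.615, 0.789, 0.003]
ft_force: [-1.4, 0.9, -1.8]
opening: 0.0418
gripper_force: 39.7
```

Emit:
apply_moves --pt "-1 0 0 1 0 0 0" --pt "-1 0 0 1 0 0 0" --pt "-1 0 0 1 0 0 0" --pt "-1 0 0 0 0 0 0" --pt "-1 0 0 0 0 0 0"

```text
time_s: 12.95
eef_pos: [0.5487, 0.2349, 0.2478]
eef_rot: [-0.004, 0.615, 0.789, 0.002]
ft_force: [-3.5, -2.0, 1.7]
opening: 0.042
gripper_force: 39.7
```

Emit:
apply_moves --pt "-1 0 0 1 0 0 0" --pt "-1 0 0 1 0 0 0" --pt "-1 0 0 1 0 0 0" --pt "-1 0 0 0 0 0 0" --pt "-1 0 0 0 0 0 0"

```text
time_s: 13.58
eef_pos: [0.5488, 0.2349, 0.2456]
eef_rot: [-0.003, 0.615, 0.789, 0.003]
ft_force: [-5.9, -2.1, 8.9]
opening: 0.0417
gripper_force: 39.8
```

Emit:
apply_moves --pt "-1 0 0 1 0 0 0" --pt "-1 0 0 1 0 0 0" --pt "-1 0 0 0 0 0 0" --pt "-1 0 0 0 0 0 0" --pt "-1 0 0 0 0 0 0"

```text
time_s: 14.2
eef_pos: [0.5489, 0.235, 0.2444]
eef_rot: [-0.003, 0.615, 0.789, 0.003]
ft_force: [-7.2, -2.2, 13.3]
opening: 0.0419
gripper_force: 39.9
```

Emit:
apply_moves --pt "-1 -0.3 -1 0 0 0 0" --pt "-1 0 0 0 0 0 0" --pt "-1 0 0 0 0 0 0" --pt "-1 0 0 0 0 0 0" --pt "-1 0 0 0 0 0 0"

```text
time_s: 14.82
eef_pos: [0.5484, 0.2346, 0.2444]
eef_rot: [-0.003, 0.615, 0.789, 0.004]
ft_force: [-5.9, -1.8, 12.2]
opening: 0.0422
gripper_force: 39.8
```

Run:
```python
from h import *
s=telemetry.get_state();print(s['ft_force'],s['wrist_torque'],s['eef_pos'])
```

```text
[-5.86328194 -1.84867062 12.16770659] [-0.58989259  1.71936342  0.00908523] [0.54836501 0.23459705 0.24442147]
```

Emit:
apply_moves --pt "-1 0 0 0.7 0 0 0" --pt "-1 0 0 0.7 0 0 0" --pt "-1 0 0 0 0 0 0" --pt "-1 0 0 0 0 0 0" --pt "-1 0 0 0 0 0 0"

```text
time_s: 15.45
eef_pos: [0.5478, 0.2344, 0.2421]
eef_rot: [-0.003, 0.615, 0.789, 0.003]
ft_force: [-6.5, -2.1, 7.9]
opening: 0.0419
gripper_force: 39.8
```

Emit:
apply_moves --pt "-1 0 -0.4 1 0 0 0" --pt "-1 0 0 1 0 0 0" --pt "-1 0 0 1 0 0 0" --pt "-1 0 0 0 0 0 0" --pt "-1 0 0 0 0 0 0"

```text
time_s: 16.08
eef_pos: [0.5471, 0.2343, 0.238]
eef_rot: [-0.004, 0.615, 0.789, 0.002]
ft_force: [-4.5, -1.1, 0.8]
opening: 0.042
gripper_force: 39.8
```

Emit:
apply_moves --pt "-1 0 0 1 0 0 0" --pt "-1 0 0 1 0 0 0" --pt "-1 0 0 1 0 0 0" --pt "-1 0 0 0 0 0 0" --pt "-1 0 0 0 0 0 0"

```text
time_s: 16.7
eef_pos: [0.5471, 0.2343, 0.2351]
eef_rot: [-0.004, 0.615, 0.789, 0.002]
ft_force: [-5.1, -1.6, 0.5]
opening: 0.0418
gripper_force: 39.8
```

Emit:
apply_moves --pt "-1 0 0 2 0 0 0" --pt "-1 0 0 2 0 0 0" --pt "-1 0 0 2 0 0 0" --pt "-1 0 0 2 0 0 0" --pt "-1 0 0 0 0 0 0"

```text
time_s: 17.32
eef_pos: [0.547, 0.2344, 0.2269]
eef_rot: [-0.004, 0.615, 0.789, 0.002]
ft_force: [-4.7, -1.8, -1.6]
opening: 0.0419
gripper_force: 39.7
```

Emit:
apply_moves --pt "-1 0 0 2 0 0 0" --pt "-1 0 0 2 0 0 0" --pt "-1 0 0 2 0 0 0" --pt "-1 0 0 2 0 0 0" --pt "-1 0 0 0 0 0 0"

```text
time_s: 17.95
eef_pos: [0.547, 0.2344, 0.2189]
eef_rot: [-0.004, 0.615, 0.789, 0.002]
ft_force: [-4.7, -1.0, -2.6]
opening: 0.0417
gripper_force: 39.7
```

Emit:
apply_moves --pt "-1 0 0 1.5 0 0 0" --pt "-1 0 0 1.5 0 0 0" --pt "-1 0 0 1.5 0 0 0" --pt "-1 0 0 0.5 0 0 0" --pt "-1 0 0 0 0 0 0"

```text
time_s: 18.58
eef_pos: [0.547, 0.2344, 0.2139]
eef_rot: [-0.004, 0.615, 0.789, 0.002]
ft_force: [-6.3, -2.4, -1.6]
opening: 0.0419
gripper_force: 39.7
```

Emit:
apply_moves --pt "-1 0 0 1 0 0 0" --pt "-1 0 0 1 0 0 0" --pt "-1 0 0 1 0 0 0" --pt "-1 0 0 0 0 0 0" --pt "-1 0 0 0 0 0 0"

```text
time_s: 19.2
eef_pos: [0.547, 0.2344, 0.211]
eef_rot: [-0.004, 0.615, 0.789, 0.002]
ft_force: [-5.3, -1.5, -0.2]
opening: 0.0423
gripper_force: 39.8
```

Emit:
apply_moves --pt "-1 0 0 1 0 0 0" --pt "-1 0 0 1 0 0 0" --pt "-1 0 0 0 0 0 0" --pt "-1 0 0 0 0 0 0" --pt "-1 0 0 0 0 0 0"

```text
time_s: 19.82
eef_pos: [0.5469, 0.2344, 0.2088]
eef_rot: [-0.004, 0.615, 0.789, 0.002]
ft_force: [-5.2, -1.7, -1.6]
opening: 0.0417
gripper_force: 39.7
```

Emit:
apply_moves --pt "-1 0 0 1 0 0 0" --pt "-1 0 0 1 0 0 0" --pt "-1 0 0 0 0 0 0" --pt "-1 0 0 0 0 0 0" --pt "-1 0 0 0 0 0 0"

```text
time_s: 20.45
eef_pos: [0.5469, 0.2345, 0.2066]
eef_rot: [-0.004, 0.615, 0.789, 0.002]
ft_force: [-5.2, -1.4, -8.9]
opening: 0.042
gripper_force: 39.7
```

Emit:
apply_moves --pt "-1 0 0 1 0 0 0" --pt "-1 0 0 0.5 0 0 0" --pt "-1 0 0 0 0 0 0" --pt "-1 0 0 0 0 0 0" --pt "-1 0 0 0 0 0 0"

```text
time_s: 21.08
eef_pos: [0.5471, 0.2345, 0.2056]
eef_rot: [-0.004, 0.615, 0.789, 0.002]
ft_force: [-5.8, -1.8, -4.5]
opening: 0.0421
gripper_force: 39.8
```

Emit:
apply_moves --pt "-1 0 0 0.5 0 0 0" --pt "-1 0 0 0.5 0 0 0" --pt "-1 0 0 0 0 0 0" --pt "-1 0 0 0 0 0 0" --pt "-1 0 0 0 0 0 0"

```text
time_s: 21.7
eef_pos: [0.5471, 0.2345, 0.2044]
eef_rot: [-0.004, 0.615, 0.789, 0.002]
ft_force: [-5.0, -2.3, -6.0]
opening: 0.0421
gripper_force: 39.7
```

Emit:
apply_moves --pt "-1 0 0 0.5 0 0 0" --pt "-1 0 0 0.5 0 0 0" --pt "-1 0 0 0 0 0 0" --pt "-1 0 0 0 0 0 0" --pt "-1 0 0 0 0 0 0"

```text
time_s: 22.32
eef_pos: [0.5475, 0.2346, 0.2037]
eef_rot: [-0.003, 0.615, 0.789, 0.003]
ft_force: [-2.7, -1.5, -9.8]
opening: 0.042
gripper_force: 39.7
```

Emit:
apply_moves --pt "-1 0 0 0.5 0 0 0" --pt "-1 0 0 0.3 0 0 0" --pt "-1 0 0 0 0 0 0" --pt "-1 0 0 0 0 0 0" --pt "-1 0 0 0 0 0 0"

```text
time_s: 22.95
eef_pos: [0.5476, 0.2347, 0.2034]
eef_rot: [-0.003, 0.615, 0.789, 0.003]
ft_force: [-4.8, -1.2, -5.7]
opening: 0.0417
gripper_force: 39.7
```

Run:
```python
from h import *
for i in range(5):
    vision.get_image('scene');s=telemetry.get_state();print(np.round(s['eef_pos'],4),np.round(s['ft_force'],1),np.round(s['wrist_torque'],2))
```

```text
[0.5475 0.2347 0.2034] [-4.6 -1.  -6.1] [-0.5   1.44  0.04]
[0.5476 0.2347 0.2035] [-5.  -2.1 -5.4] [-0.52  1.46 -0.03]
[0.5476 0.2347 0.2034] [-4.2 -1.5 -6.9] [-0.49  1.47  0.06]
[0.5476 0.2347 0.2034] [-4.5 -2.  -6.3] [-0.56  1.43 -0.02]
[0.5476 0.2347 0.2034] [-5.  -0.8 -6.6] [-0.49  1.44  0.06]
```

Emit:
apply_moves --pt "-1 0 0 0.5 0 0 0" --pt "-1 0 0 0.5 0 0 0" --pt "-1 0 0 0 0 0 0" --pt "-1 0 0 0 0 0 0" --pt "-1 0 0 0 0 0 0"

```text
time_s: 23.82
eef_pos: [0.5479, 0.2348, 0.2026]
eef_rot: [-0.003, 0.615, 0.789, 0.003]
ft_force: [-3.1, -0.6, -1.5]
opening: 0.0418
gripper_force: 39.7
```

Emit:
apply_moves --pt "-1 0 0 0.5 0 0 0" --pt "-1 0 0 0 0 0 0" --pt "-1 0 0 0 0 0 0" --pt "-1 0 0 0 0 0 0" --pt "-1 0 0 0 0 0 0"

```text
time_s: 24.45
eef_pos: [0.5478, 0.2348, 0.2019]
eef_rot: [-0.003, 0.615, 0.789, 0.003]
ft_force: [-2.3, 0.0, 0.0]
opening: 0.0418
gripper_force: 39.7
```

Emit:
apply_moves --pt "-1 0 0 0.5 0 0 0" --pt "-1 0 0 0 0 0 0" --pt "-1 0 0 0 0 0 0" --pt "-1 0 0 0 0 0 0" --pt "-1 0 0 0 0 0 0"

```text
time_s: 25.08
eef_pos: [0.5478, 0.2348, 0.2015]
eef_rot: [-0.003, 0.615, 0.789, 0.003]
ft_force: [-2.4, -0.4, 2.3]
opening: 0.0422
gripper_force: 39.7
```

Run:
```python
from h import *
for i in range(4):
    vision.get_image('scene');s=telemetry.get_state();print(np.round(s['eef_pos'],4),np.round(s['ft_force'],1),np.round(s['wrist_torque'],2))
```

```text
[0.5478 0.2348 0.2015] [-1.4 -0.7  2.5] [-0.16  0.61 -0.  ]
[0.5477 0.2348 0.2014] [-2.9 -1.   2.7] [-0.13  0.58 -0.02]
[0.5477 0.2348 0.2014] [-1.7  0.2  3.1] [-0.13  0.56  0.03]
[0.5477 0.2348 0.2014] [-1.7 -0.5  2.7] [-0.13  0.52 -0.  ]
```

The downward tug, then a pad rise of about 6 N/mm to about 5 N net, with the foot about 62 mm below the mouth: it is clicked in and home. I'll release it and withdraw straight up.

Emit:
apply_moves --pt "-0.05 0 0 0 0 0 0" --pt "0.2 0 0 0 0 0 0" --pt "0.6 0 0 0 0 0 0" --pt "1 0 0 0 0 0 0" --pt "1 0 0 0 0 0 0"

```text
time_s: 25.9
eef_pos: [0.5477, 0.2348, 0.2013]
eef_rot: [-0.003, 0.615, 0.789, 0.003]
ft_force: [-0.7, 0.7, -0.4]
opening: 0.0797
gripper_force: 0.0
```

Emit:
apply_moves --pt "1 0 0 0 0 0 0" --pt "1 0 0 0 0 0 0" --pt "1 0 0 -5 0 0 0" --pt "1 0 0 -25 0 0 0" --pt "1 0 0 -30 0 0 0"

```text
time_s: 26.52
eef_pos: [0.5475, 0.2342, 0.262]
eef_rot: [-0.004, 0.615, 0.789, 0.003]
ft_force: [-0.7, 0.2, -0.3]
opening: 0.0928
gripper_force: 0.0
```

Emit:
apply_moves --pt "1 0 0 -40 0 0 0" --pt "1 -40 0 -20 0 0 0" --pt "1 -50 0 0 0 0 0" --pt "1 -50 0 0 0 0 0" --pt "1 -50 0 0 0 0 0"

```text
time_s: 27.15
eef_pos: [0.5944, 0.0479, 0.3202]
eef_rot: [-0.003, 0.615, 0.789, 0.003]
ft_force: [0.3, -0.7, 0.3]
opening: 0.093
gripper_force: 0.0
```

Run:
```python
from h import *
d=cam('scene');e=cam('top');s=telemetry.get_state();print(s['ft_force'],s['eef_pos'])
c=cv2.resize(d['pixels'][120:220,340:420],(400,500),interpolation=cv2.INTER_CUBIC)
e2=cv2.resize(e['pixels'][140:240,240:320],(400,500),interpolation=cv2.INTER_CUBIC)
for z in(.063+.183,.063+.158,.063+.110): print(z,proj(d,[.5478,.2348,z]),proj(e,[.5478,.2348,z]))
cv2.imwrite('pics/end.png',np.hstack([c,e2]))
```

```text
[ 0.63727209  0.62076813 -0.36694981] [0.59487135 0.04554451 0.31979283]
0.246 [390.06845678 122.67060959] [268.56248759 179.01177523]
0.221 [389.40678307 130.76344524] [269.71364417 179.92298966]
0.173 [388.18659425 145.68739857] [271.80600886 181.57923082]
```

View pics/end.png

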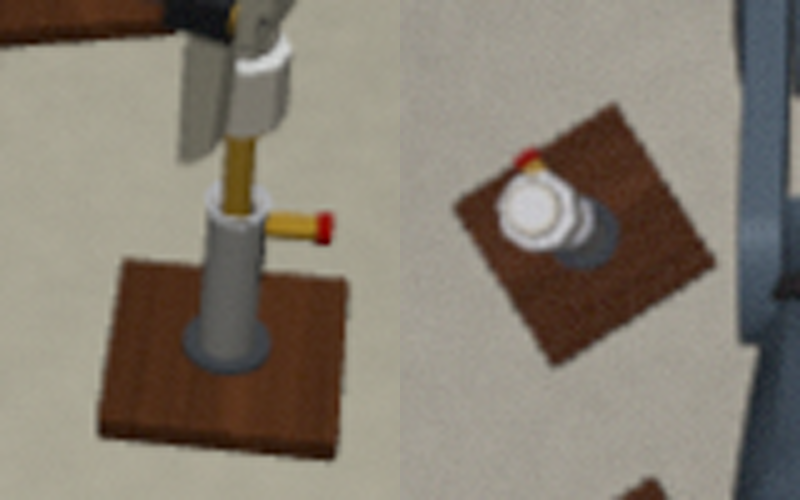

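Emit:
apply_moves --pt "1 -50 -30 -10 0 0 0" --pt "1 -50 -30 0 0 0 0" --pt "1 -50 -30 0 0 0 0" --pt "1 0 0 0 0 0 0" --pt "1 0 0 0 0 0 0"

```text
time_s: 27.88
eef_pos: [0.5437, -0.1173, 0.3286]
eef_rot: [-0.003, 0.615, 0.789, 0.003]
ft_force: [0.2, 0.6, -0.2]
opening: 0.0931
gripper_force: 0.0
```

Run:
```python
from h import *
d=cam('scene');np.save('scene5.npy',d,allow_pickle=True);im=d['pixels'].copy()
K=8;x0,y0=352,105
c=cv2.resize(im[y0:y0+75,x0:x0+70],None,fx=K,fy=K,interpolation=cv2.INTER_CUBIC)
q=lambda p:((proj(d,p)-[x0,y0]+.5)*K).astype(np.int32)
C=np.array([.5483,.2350])
def ring(r,z,col):cv2.polylines(c,[np.array([q([C[0]+r*np.cos(t),C[1]+r*np.sin(t),z]) for t in np.linspace(0,6.28,40)])],True,col,1)
ring(.0155,.125,(0,0,255))
f=.063
for r,h,col in((.0217,.118,(0,255,0)),(.0217,.158,(0,255,0)),(.014,.110,(255,0,255)),(.017,.166,(255,0,0))): ring(r,f+h,col)
for z in(.100,.105,.109,.115): 
    e=[C[0]+.051*.81,C[1]+.051*.59,z];print(z,proj(d,e),q(e))
cv2.imwrite('pics/end2.png',c)
```

```text
0.1 [406.11633355 168.11159671] [436 508]
0.105 [406.28314722 166.70483397] [438 497]
0.109 [406.41722904 165.57410348] [439 488]
0.115 [406.61941154 163.86907048] [440 474]
```

View pics/end2.png

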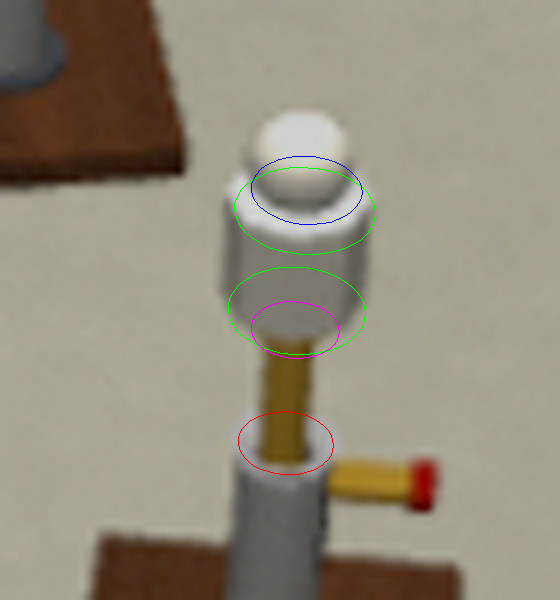

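The drum looks a few mm higher than the model predicts, so I'm checking against the hover picture, where the foot height is known.

Run:
```python
from h import *
def edge(d,C,f):
    out={}
    for nm,r,z in(('drumbot',.0217,f+.118),('collar',.014,f+.110),('drumtopfront',.0217,f+.158)):
        R=np.array([proj(d,[C[0]+r*np.cos(t),C[1]+r*np.sin(t),z]) for t in np.linspace(0,6.28,60)]);out[nm]=round(R[:,1].max(),1)
    out['top']=np.round(proj(d,[*C,f+.183]),1);out['foot']=np.round(proj(d,[*C,f]),1);return out
d3=np.load('scene3.npy',allow_pickle=True).item();d5=np.load('scene5.npy',allow_pickle=True).item();d1=np.load('scene1.npy',allow_pickle=True).item()
print('hover',edge(d3,(.5484,.2370),.152));print('end63',edge(d5,(.5478,.2348),.063));print('end69',edge(d5,(.5478,.2348),.069))
for d,x,ys in((d3,391,range(110,128)),(d5,388,range(116,166))):
    print([(y,*d['pixels'][y,x].tolist()) for y in ys])
```

```text
hover {'drumbot': np.float64(119.8), 'collar': np.float64(120.6), 'drumtopfront': np.float64(106.0), 'top': array([393.4,  91.6]), 'foot': array([388.4, 151.7])}
end63 {'drumbot': np.float64(148.8), 'collar': np.float64(149.3), 'drumtopfront': np.float64(136.3), 'top': array([390.1, 122.7]), 'foot': array([385.6, 177.1])}
end69 {'drumbot': np.float64(147.0), 'collar': np.float64(147.4), 'drumtopfront': np.float64(134.4), 'top': array([390.2, 120.7]), 'foot': array([385.7, 175.5])}
[(110, 103, 113, 117), (111, 102, 113, 115), (112, 100, 111, 114), (113, 103, 113, 116), (114, 103, 111, 116), (115, 103, 112, 115), (116, 102, 114, 116), (117, 100, 111, 114), (118, 101, 110, 115), (119, 103, 112, 115), (120, 74, 99, 110), (121, 39, 82, 103), (122, 18, 75, 100), (123, 20, 76, 99), (124, 20, 76, 99), (125, 24, 76, 101), (126, 23, 77, 101), (127, 17, 74, 97)]
[(116, 145, 163, 166), (117, 146, 163, 167), (118, 148, 165, 171), (119, 192, 199, 197), (120, 205, 208, 206), (121, 207, 209, 207), (122, 206, 208, 207), (123, 206, 208, 208), (124, 202, 207, 207), (125, 192, 204, 204), (126, 169, 184, 188), (127, 141, 155, 160), (128, 125, 135, 140), (129, 108, 119, 122), (130, 91, 98, 100), (131, 136, 140, 139), (132, 194, 195, 194), (133, 207, 208, 206), (134, 170, 175, 176), (135, 124, 132, 135), (136, 110, 121, 124), (137, 110, 120, 124), (138, 111, 121, 124), (139, 109, 119, 122), (140, 110, 120, 125), (141, 110, 120, 124), (142, 110, 120, 124), (143, 111, 121, 125), (144, 110, 120, 124), (145, 109, 120, 123), (146, 111, 120, 125), (147, 84, 109, 120), (148, 44, 88, 111), (149, 25, 83, 108), (150, 26, 83, 107), (151, 24, 82, 106), (152, 20, 81, 106), (153, 21, 80, 105), (154, 22, 80, 106), (155, 23, 80, 104), (156, 24, 80, 104), (157, 26, 80, 105), (158, 20, 78, 103), (159, 22, 78, 102), (160, 24, 78, 102), (161, 22, 78, 101), (162, 27, 80, 103), (163, 88, 115, 128), (164, 113, 118, 122), (165, 128, 128, 127)]
```

```bash
cat > fit2.py <<'E'
from h import *
from scipy.optimize import differential_evolution
D={'scene':np.load('scene5.npy',allow_pickle=True).item(),'top':cam('top')}
boxes={'scene':(370,112,36,40),'top':(253,165,32,32)};k=4
def model(p):
    x,y,tx,ty,yaw,f=p;a=np.array([tx,ty,1]);a/=np.linalg.norm(a);b=np.array([x,y,.125])
    e1=np.cross([0,1,0],a);e1/=np.linalg.norm(e1);e2=np.cross(a,e1);R=.021/np.cos(np.pi/8)
    at=lambda h:b+a*(h+f-.125)
    return [at(h)+R*(np.cos(t)*e1+np.sin(t)*e2) for h in(.118,.158) for t in yaw+np.pi/8+np.arange(8)*np.pi/4],at(.166)
G={}
for n,(x0,y0,w,h) in boxes.items():
    im=D[n]['pixels'][y0:y0+h,x0:x0+w].astype(float)
    G[n]=np.sqrt(sum(np.hypot(cv2.Sobel(im[:,:,c],-1,1,0),cv2.Sobel(im[:,:,c],-1,0,1)) for c in range(3)))
def score(p,off=(0,0)):
    s=0;V,c=model(p)
    for n,(x0,y0,w,h) in boxes.items():
        d=D[n];m=np.zeros((h*k,w*k),np.uint8)
        q=lambda P:((np.array([proj(d,v) for v in P])-[x0,y0]+.5)*k).astype(np.int32)
        hull=cv2.convexHull(q(V)) ;cv2.fillConvexPoly(m,hull,255)
        r=.017*d['f']/((d['world_to_cam']@np.r_[c,1])[2])*k
        cv2.circle(m,tuple(int(v) for v in q([c])[0]),int(round(r)),255,-1)
        m=cv2.resize(m,(w,h),interpolation=cv2.INTER_AREA)/255.
        gm=np.hypot(cv2.Sobel(m,-1,1,0),cv2.Sobel(m,-1,0,1));s+=np.sum(G[n]*gm)/gm.sum()
    return -s
for fix in(None,.0635,.069):
    fb=(.055,.08) if fix is None else (fix-1e-5,fix+1e-5)
    R=differential_evolution(score,[(.542,.554),(.229,.241),(-.09,.09),(-.09,.09),(-.4,.4),fb],seed=0,maxiter=50,popsize=12)
    print(round(R.fun,3),np.round(R.x,4),'drum',model(R.x)[1])
E
python3 fit2.py
```

```text
-48.455 [ 0.5438  0.2347 -0.015   0.0858  0.1972  0.0623] drum [0.5422361  0.24354105 0.22792137]
-48.453 [ 0.546   0.2345 -0.0413  0.0806 -0.031   0.0635] drum [0.54168553 0.2429314  0.2290828 ]
-44.454 [ 0.5429  0.2332  0.0047  0.0775 -0.0912  0.069 ] drum [0.54343505 0.24165694 0.23466858]
```

The joint fit of both views puts the foot at about 62–63 mm height, which is home: groove and plunger axis coincide at about 109 mm. The apparent rise is only a lean within the bore's play. Handing in.

```bash
python3 -c "
from plant import workorder
print(workorder.close_job())"
```

```text
the job is handed in; nothing more can be done
None
```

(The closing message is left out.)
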